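# Flip a cast cover over against a steel slab

### The arm

A 7-joint arm with a two-finger parallel gripper is mounted at the origin on the work surface. World frame = base frame: x ahead of the robot, y to its left, z up, the work surface at z = 0. Lengths are in m, angles in rad, forces in N, time in s.
With the tool pointing down it reaches from about 0.425 to 0.875 m from the base axis. Payload 4.7 kg.
Tool frame: the origin (TCP) lies midway between the tips of the shut fingers; the grasp point (between the pads) lies 19 mm behind it; z points along the fingers, x is the direction in which the jaws open and shut, and the axes are right-handed (so a half turn about z gives the same grasp; the last joint's range is limited). The gripper opens to 87 mm and grips with 3 to 60 N. Pads are 19 mm wide; open, the fingers measure 117 mm over their backs; the gripper's body (75 mm by 190 mm) begins 51 mm behind the grasp point.
Start: joints at [1.232, 0.321, -0.07, 1.45, 0.023, 1.371, -0.057], TCP at [0.225, -0.61, 0.223] pointing down, gripper open.
Joint ranges: [-2.86, 2.86], [-0.3, 2.09], [-1.38, 1.24], [0.06, 2.45], [-1.56, 4.7], [0.09, 2.05], [-2.69, 2.69]. Speed limits (rad/s): [2.57, 2.57, 3.14, 3.14, 3.14, 3.14, 3.14].

### API

Orientations are given as a 3x3 rotation matrix whose columns are the frame's x, y, z axes.
In Python, from workcell import r gives the robot as it stands. The module is installed in compiled form; this text tells all that it offers.
- The arm moves only by the tool carry_out, never from a script. Its argument "series" is a list of rows, each an object with "xyz": the shift along the tool's x, y, z in mm, a list of three; "turn": the turn about the tool's z in rad. In form: [{"xyz": [dx, dy, dz], "turn": turn}, ...]. A call has 1 to 5 rows; each row shifts and turns the pose as measured when the row begins, along the tool's axes as they then stand; what a row does not reach is not made up. A row lasts 1/10 s, in which the tool goes at most 50 mm and 8.59 degrees, less where a joint would pass 70% of its speed; a pose out of reach is approached as far as the arm can. A call with a gripper value outside its range is refused whole. "gripper" is the opening, from 0 (shut) to 1 (fully open), set as the call begins (left out, the last holds). The fingers move at their own pace and stop on an object; "squeeze" is the grip in N (left out, the last holds). Time passes only in rows, so rows that do not move let the fingers close. It gives the time, the measured TCP pose, the force and the opening at its end, in the units of the state.
- r.read_state(): the state, without advancing time (a new reading comes with each control period).
- r.camera(name): name is "side" or "top" or "wrist"; returns the picture (480x640x3 uint8, red, green, blue); there is no depth.
- r.camera_info(name): a dict with "fx", "fy", "cx", "cy" (pixels), "dist_coeffs" ([k1, k2, p1, p2, k3] as OpenCV has them; the pictures are not rectified), "xyz" and "attitude" of the camera in the world. Camera axes: x right, y up, looking along -z (the intrinsics and any distortion apply to the point x, -y, -z); pixel columns grow to the right and rows downward; lengths in m; the calibration is good to about 2 mm. A picture is of the moment at which its call begins: read the wrist's pose just before it. camera_info takes no time and is no camera call; for the wrist camera it gives the pose at the moment of the call.
- r.job_done(): hands the job in, once; it reports no verdict.
Trained networks look in the newest picture that a camera, given by its name, has taken for a name from the list of things; names that differ only in an ending like _2 or _b are one class to them, and where a whole thing is asked for, a point or a joint stands for the part that bears it (a point fixed in the world has none). Each returns a list of dicts, best first, with "score" (0 to 1); they miss things now and then, are a little off and sometimes report something else, mostly with a low value. They report only what shows in the picture. A call takes as long as a camera call. They do not tell look-alikes from the thing itself.
- r.spot_in(camera, name): "uv" ([column, row] in pixels, amid what is visible of it).
- r.cut_out(camera, name): "pixels" (480x640 bool, what is visible of it) and "uv" ([column, row] in pixels, amid what is visible of it).
- r.mark_of(camera, name): "uv" ([column, row] in pixels: a listed point, or the origin of a listed thing).
The state is a dict: "t": time; "joint_pos": joint angles; "dq": joint speeds; "joint_efforts": joint torques, N m; "position": TCP position; "orientation": TCP orientation; "contact_force": force on the tool from outside, world axes, zero at the start; "torque": the same for the moment, N m; "finger_gap": finger opening in m.
Only numpy, scipy, OpenCV 4.12 (cv2) and the standard library are available. Lean on these libraries where they do the work, as an engineer would, in place of code of your own. Each camera call takes 0.05 s, during which the arm holds its last target. There are 200 camera calls.

### The job

The flat aluminium cover lies on the wooden ledge in front of the steel slab. Without gripping it, push it with the fingertips until its long side is square and tight against the slab's front edge, then keep pushing at its near side and tip it up on the far side, so that it flips over and comes to lie flat on top of the slab, gasket side up and well supported (a little overhang at the slab's front edge is fine). Do not pinch, lift or carry the cover (while it rises, the side against the slab stays down there), and leave the oil bottle, the turbine wheel and the bearing ring undisturbed.

Things in the scene. Friction and masses are not known exactly. Their poses are not given: they have to be found in the camera images.
- slab: Fixed steel slab, 160 (x) by 240 (y) by 30 mm high, square edges, with a wooden ledge along its front, 76 deep by 200 by 15 mm high. Origin: on the bench, mid-way along the slab's front face, where the ledge meets it; +x points away from the robot: slab x 0 to 160 mm, ledge x -76 to 0. z up. The slab's front face stands 15 mm above the ledge: that is the edge to push against.
- cover: Loose flat aluminium cover, 100 (its x) by 110 (y) by 12 mm, long sides half-round (radius 6 mm), 0.18 to 0.33 kg. Origin: centre of the gasket face (black rubber rectangle), down at the start; z points out of the outer face: up at the start, down at the end. Starts flat on the ledge, 8 to 20 mm short of the slab, +x side to it, up to 0.15 rad off square.
- cover_centre (a point): Centre of the cover, half-way through its thickness (21 mm above the bench at the start). Axes as the cover's.
- cover_far (a point): Middle of the cover's long side that faces the slab at the start (the cover's +x side), half-way through its thickness, 50 mm from the cover's centre.
- cover_near (a point): Middle of the cover's long side that faces the robot at the start (its -x side), half-way through its thickness, 50 mm from the centre. With the far side against the slab, fingertips pressed here with about 10 N hold by friction: moving them up raises it. It overhangs the ledge by 24 mm or more, so they can reach below it.
- cover_left (a point): Middle of the cover's short side on its +y side, half-way through the thickness, 55 mm from the centre.
- cover_right (a point): Middle of the cover's short side on its -y side, half-way through the thickness, 55 mm from the centre.
- oiler: Bystander: upright red oil bottle with a black cap, 56 mm diameter, 130 mm high, on the bench to one side of the slab or of the cover. Origin: centre of its underside.
- wheel: Bystander: dark turbine wheel standing on its 68 mm disc, narrowing to a hub, 40 mm high, on the bench to one side of the slab or of the cover. Origin: centre of its underside.
- bearing: Bystander: steel bearing ring lying flat, 62 mm outer and 30 mm inner diameter, 16 mm high, on the bench to one side of the slab or of the cover. Origin: centre of its underside.
Mind the look-alikes: they are no part of the job. Several things have the shape of the cover; the one meant has the colours described above.

How it is judged:
On the way, in this order (a step that is already met when the one before it is completed fails the run):
1. the cover lies flat, its far long side within 5 mm of the slab's front edge and square to it within 0.1 rad (x of cover_far in the frame of slab between -0.005 and 0.004 m and angle between the x axis of cover and the x axis of slab, either way round below 0.1 rad and angle between cover's own z axis and vertical below 0.1 rad), for 0.05 s.
2. the cover stands on edge (70 to 110 degrees), the side that was against the slab still down at the slab's edge (angle between cover's own z axis and vertical between 1.22 and 1.92 rad and height (world z) of cover_far below 0.045 m and x of cover_far in the frame of slab between -0.035 and 0.03 m).
At the end, for the whole second after the job is handed in: The cover lies flat (within 0.09 rad) and still on top of the slab, gasket face up, its centre at least 8 mm in from the slab's front edge and 25 mm in from the ends; the three bystanders are within 20 mm of where they stood (angle between cover's own z axis and vertical above 3.05 rad and x of cover_centre in the frame of slab between 0.008 and 0.125 m and y of cover_centre in the frame of slab between -0.095 and 0.095 m and height (world z) of cover_centre between 0.033 and 0.04 m and linear speed of cover below 0.01 m/s and distance of each of oiler, wheel, bearing from where it was at the start of the episode below 0.02 m); the robot touches nothing.
It fails at once if the cover is lifted: all four of its sides are more than 65 mm above the bench (height (world z) of each of cover_far, cover_near, cover_left, cover_right above 0.065 m).
It fails at once if while it is not yet past upright, the side at the slab comes more than 55 mm above the bench (angle between cover's own z axis and vertical below 1.6 rad and height (world z) of cover_far above 0.055 m).
It fails at once if the oil bottle is moved more than 20 mm or tipped (distance of oiler from where it was at the start of the episode above 0.02 m or angle between oiler's own z axis and vertical above 0.3 rad).
It fails at once if the turbine wheel is moved more than 20 mm or tipped (distance of wheel from where it was at the start of the episode above 0.02 m or angle between wheel's own z axis and vertical above 0.3 rad).
It fails at once if the bearing ring is moved more than 20 mm or tipped (distance of bearing from where it was at the start of the episode above 0.02 m or angle between bearing's own z axis and vertical above 0.3 rad).
It also fails if it takes over 54 s, if anything falls off the work surface, if the arm or the gripper's body presses on something with over 40 N, if the wrist force passes 120 N, or if a joint passes its speed limit or range.

## Working session

There is one attempt and no reset: what is moved stays moved. The work goes in short steps, Python scripts to look and compute and a tool call to move; the robot and the scene stay as the last step left them, time stands still between calls to the robot, and variables do not carry over. Pictures are saved under pics/ and viewed, about 8 in all and at most 12, crops included, and the job is handed in when it is done.

Besides the shell and the picture viewer there is one more tool, called after "Request:" as name(argument=value, ...), one argument or row to a line, values as JSON. carry_out: Moves the arm, as the interface text tells. Its arguments: {"type":"object","properties":{"series":{"type":"array","items":{"type":"object","properties":{"xyz":{"type":"array","items":{"type":"number"}},"turn":{"type":"number"}}}},"gripper":{"type":"number"},"squeeze":{"type":"number"}},"required":["series"]}

```bash
mkdir -p pics; ls; cat > h.py <<'E'
import numpy as np, cv2
from workcell import r
def cam(n):
    i=r.camera_info(n); K=np.array([[i['fx'],0,i['cx']],[0,i['fy'],i['cy']],[0,0,1.]])
    return K,np.array(i['dist_coeffs'],float),np.array(i['xyz'],float),np.array(i['attitude'],float).reshape(3,3)
F=np.diag([1,-1,-1.])
def ray(n,uv):
    K,d,c,R=cam(n); p=cv2.undistortPoints(np.array(uv,float).reshape(-1,1,2),K,d).reshape(-1,2)
    return c,(R@F@np.c_[p,np.ones(len(p))].T).T
def atz(n,uv,z):
    c,v=ray(n,uv); return c+v*((z-c[2])/v[:,2])[:,None]
def proj(n,P):
    K,d,c,R=cam(n); M=(R@F).T; 
    return cv2.projectPoints(np.array(P,float).reshape(-1,3),cv2.Rodrigues(M)[0],-M@c,K,d)[0].reshape(-1,2)
def save(n,f,crop=None,s=1):
    im=r.camera(n)[:,:,::-1]
    if crop: a,b,c,e=crop; im=im[b:e,a:c]
    cv2.imwrite(f,cv2.resize(im,None,fx=s,fy=s,interpolation=cv2.INTER_CUBIC))
E
python3 - <<'E'
from h import *
a=r.camera('top');b=r.camera('side')
cv2.imwrite('pics/a.png',np.hstack([cv2.resize(a,(400,300)),cv2.resize(b,(400,300))])[:,:,::-1])
cv2.imwrite('pics/top.png',a[:,:,::-1])
for n in('top','side'):
    print(n,cam(n)[2],cam(n)[3].round(2).tolist())
    for k in('slab','cover','cover_far','cover_near','oiler','wheel','bearing'):
        print(n,k,[(np.round(x['uv']),round(x['score'],2)) for x in r.mark_of(n,k)][:4])
s=r.read_state();print(s)
E
```

```text
pics
top [0.3637104  0.04245592 1.02284637] [[0.01, 0.98, -0.22], [-1.0, 0.01, -0.01], [-0.0, 0.22, 0.98]]
top slab [(array([368., 243.]), 0.6)]
top cover [(array([374., 278.]), 0.97), (array([305., 376.]), 0.72), (array([408., 375.]), 0.59)]
top cover_far [(array([275., 374.]), 0.68), (array([397., 347.]), 0.66), (array([383., 252.]), 0.62)]
top cover_near [(array([426., 396.]), 0.9), (array([362., 304.]), 0.84), (array([336., 377.]), 0.57)]
top oiler []
top wheel [(array([492., 222.]), 0.63), (array([373., 277.]), 0.29)]
top bearing [(array([250., 271.]), 0.87)]
side [0.4833437  0.6754133  0.55220186] [[-0.99, 0.06, -0.1], [-0.12, -0.63, 0.77], [-0.02, 0.77, 0.63]]
side slab [(array([316., 211.]), 0.79)]
side cover [(array([348., 204.]), 0.96), (array([441., 254.]), 0.86), (array([428., 193.]), 0.83)]
side cover_far [(array([324., 197.]), 0.91), (array([441., 271.]), 0.82), (array([337., 222.]), 0.33)]
side cover_near [(array([441., 234.]), 0.98), (array([371., 212.]), 0.66)]
side oiler [(array([242., 268.]), 0.58)]
side wheel [(array([307., 156.]), 0.91), (array([337., 219.]), 0.2
[... 157 characters left out ...]
1454, -0.05686655]), 'dq': array([-0.00091875,  0.00033446, -0.00289178,  0.00020921,  0.00034032,
        0.00040329,  0.00032588]), 'joint_efforts': array([-1.55599064e-04, -4.91054535e+01, -4.02887408e-01, -3.12761164e+01,
       -6.36095996e-02,  3.32344766e-02,  4.71087583e-05]), 'position': array([ 0.22457586, -0.61000252,  0.2226064 ]), 'orientation': array([[ 3.45571467e-01, -9.38392435e-01, -1.16974041e-05],
       [-9.38392429e-01, -3.45571463e-01, -1.14226423e-04],
       [ 1.03146922e-04,  5.04501480e-05, -9.99999993e-01]]), 'contact_force': array([-1.35243412,  0.19804982, -0.34801374]), 'torque': array([-0.01165392,  0.01573171,  0.0044852 ]), 'finger_gap': 0.08676825965158856}
```

View pics/top.png

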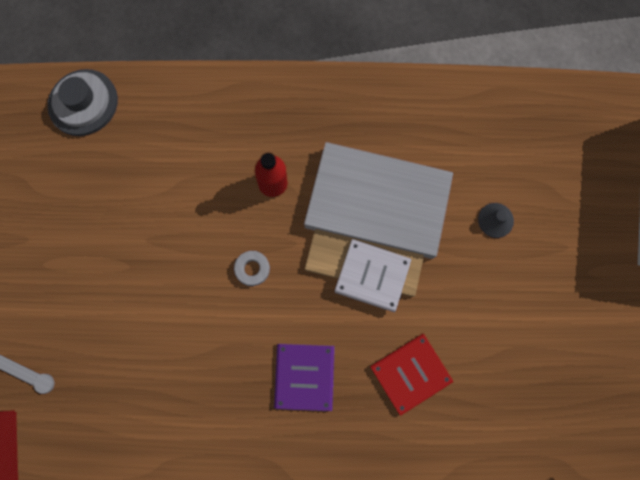

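The top view shows three cover-shaped things: aluminium at (374,277) on the ledge, purple at (305,377) and red at (411,375). I choose the aluminium one, since it matches the description and lies in front of the slab. I'll check it in a close crop.

```bash
python3 - <<'E'
from h import *
save('top','pics/b.png',(290,130,470,325),3)
def fit(m):
    c=max(cv2.findContours(m.astype(np.uint8),cv2.RETR_EXTERNAL,cv2.CHAIN_APPROX_NONE)[0],key=cv2.contourArea); return c.reshape(-1,2)
for k,z in(('cover',.027),('slab',.03)):
    for o in r.cut_out('top',k)[:3]:
        c=fit(o['pixels']); P=atz('top',c,z)[:,:2]
        print(k,o['score'],np.round(o['uv']),cv2.minAreaRect((P*1000).astype(np.float32)))
for k,z in(('wheel',.0),('bearing',.016)):
    o=r.cut_out('top',k)
    print(k,[(np.round(x['uv']),x['score'],atz('top',[x['uv']],z).round(3)) for x in o][:3])
E
```

```text
cover 0.86 [409. 375.] ((353.1357421875, -129.80276489257812), (100.44284057617188, 113.3117904663086), 32.21104431152344)
cover 0.85 [305. 378.] ((345.8369445800781, 52.514991760253906), (98.99972534179688, 107.98426818847656), 88.74005889892578)
cover 0.74 [374. 276.] ((522.3172607421875, -64.6108627319336), (110.83043670654297, 100.53996276855469), 72.13424682617188)
slab 0.93 [370. 207.] ((622.7297973632812, -68.89152526855469), (241.14630126953125, 239.98684692382812), 76.80579376220703)
wheel [(array([494., 221.]), 0.74, array([[ 0.63 , -0.294,  0.   ]]))]
bearing [(array([245., 262.]), 0.8, array([[0.544, 0.161, 0.016]]))]
```

View pics/b.png

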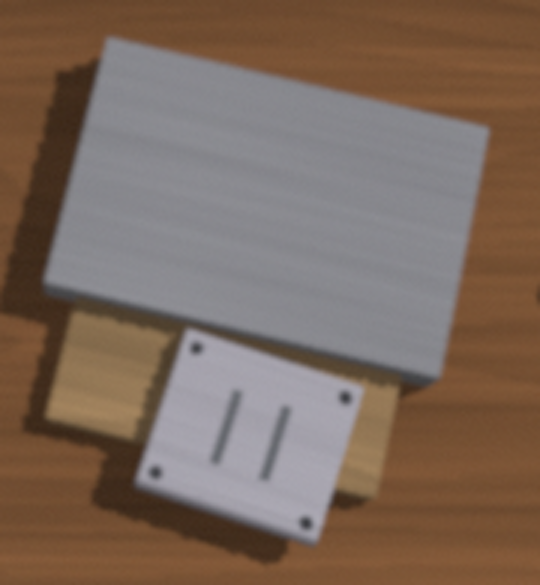

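The crop confirms the aluminium cover, white-grey with two slots. Its far edge runs (187,328)→(363,383) in the crop and the slab's front top edge runs (43,285)→(438,374).

```bash
python3 - <<'E'
from h import *
f=lambda c:np.array(c,float)/3+[290,130]
S=atz('top',f([(43,285),(438,374),(489,127),(107,38)]),.03)[:,:2]
print('slab',S.round(4).tolist(),[np.linalg.norm(S[i]-S[i-1]).round(4) for i in range(4)],[np.arctan2(*(S[a]-S[b])[::-1]).round(3) for a,b in((3,0),(2,1))],(np.arctan2(*(S[0]-S[1])[::-1])-np.pi/2).round(3),(np.arctan2(*(S[3]-S[2])[::-1])-np.pi/2).round(3), 'mid',(S[0]+S[1])/2,'c',S.mean(0))
C=atz('top',f([(187,328),(363,383),(318,541),(136,483)]),.025)[:,:2]
print('cover',C.round(4).tolist(),[np.linalg.norm(C[i]-C[i-1]).round(4) for i in range(4)],(np.arctan2(*(C[0]-C[1])[::-1])-np.pi/2).round(3),(np.arctan2(*(C[3]-C[2])[::-1])-np.pi/2).round(3),C.mean(0))
o=r.cut_out('side','oiler'); print([(x['uv'],x['score']) for x in o])
print('oil',atz('top',[(275,188)],0.01), 'bearing',atz('top',[(252,269)],.016))
for z in (0,.03): print(atz('side',[(316,211)],z))
E
```

```text
slab [[0.6093, 0.0569], [0.5588, -0.1766], [0.7128, -0.2136], [0.7662, 0.0202]] [np.float64(0.1611), np.float64(0.2389), np.float64(0.1583), np.float64(0.2398)] [np.float64(-0.23), np.float64(-0.236)] -0.213 -0.225 mid [ 0.58407426 -0.05988494] c [ 0.66178502 -0.07830368]
cover [[0.5856, -0.0288], [0.5538, -0.1329], [0.4603, -0.1047], [0.4928, 0.0009]] [np.float64(0.0974), np.float64(0.1088), np.float64(0.0976), np.float64(0.1106)] -0.296 -0.298 [ 0.52313262 -0.06636692]
[([238.1, 246.3], 0.87)]
oil [[0.6837642  0.11238508 0.01      ]] bearing [[0.53107032 0.1486847  0.016     ]]
[[ 0.58572941 -0.06067213  0.        ]]
[[ 0.58016701 -0.02068211  0.03      ]]
```

Request:
carry_out(
  series=[
    {"xyz": [0,0,0],"turn": 0.145},
    {"xyz": [0,0,0],"turn": 0.145},
    {"xyz": [0,0,0],"turn": 0.145},
    {"xyz": [0,0,0],"turn": 0.145},
    {"xyz": [0,0,0],"turn": 0},
  ],
  gripper=0.6,
)

```text
t: 1.6
position: [0.2245, -0.61, 0.2226]
orientation: [[-0.244, -0.97, 0.0], [-0.97, 0.244, -0.0], [-0.0, -0.0, -1.0]]
contact_force: [1.0, 0.9, -0.3]
finger_gap: 0.0566
```

Request:
carry_out(
  series=[
    {"xyz": [-45,-6,0],"turn": 0},
    {"xyz": [-45,-6,0],"turn": 0},
    {"xyz": [-45,-6,0],"turn": 0},
    {"xyz": [-45,-6,0],"turn": 0},
    {"xyz": [-45,-6,0],"turn": 0},
  ],
)

```text
t: 2.1
position: [0.305, -0.3981, 0.22]
orientation: [[-0.238, -0.971, -0.003], [-0.971, 0.238, -0.002], [0.003, 0.003, -1.0]]
contact_force: [1.3, -0.3, 0.8]
finger_gap: 0.0524
```

Request:
carry_out(
  series=[
    {"xyz": [-45,-6,0],"turn": 0},
    {"xyz": [-45,-6,0],"turn": 0},
    {"xyz": [-45,-6,0],"turn": 0},
    {"xyz": [-45,-6,0],"turn": 0},
    {"xyz": [-45,-6,0],"turn": 0},
  ],
)

```text
t: 2.6
position: [0.3882, -0.177, 0.2203]
orientation: [[-0.218, -0.976, -0.001], [-0.976, 0.218, -0.007], [0.007, -0.001, -1.0]]
contact_force: [0.3, -0.9, -0.1]
finger_gap: 0.052
```

```bash
cat >> h.py <<'E'
YAW=-.226; O=np.array([.584,-.060]); SX=np.array([np.cos(YAW),np.sin(YAW)]); SY=np.array([-SX[1],SX[0]])
def where():
    s=r.read_state(); p=np.array(s['position']); R=np.array(s['orientation']).reshape(3,3); d=p[:2]-O
    f=np.array(s['contact_force'])
    print('t',round(s['t'],2),'slab mm',(1000*np.array([d@SX,d@SY,p[2]])).round(1),'yawerr',(np.arctan2(R[1,0],R[0,0])-np.arctan2(*(-SY)[::-1])).round(3),'F slab',np.round([f[:2]@SX,f[:2]@SY,f[2]],1),'gap',round(s['finger_gap'],4),'tilt',R[2].round(3))
    return s,R
def to(sx,sy,z):
    s,R=where(); w=O+SX*sx/1000+SY*sy/1000; print('shift',(1000*R.T@(np.r_[w,z/1000]-s['position'])).round(1))
E
python3 -c "
from h import *
to(-145,-18,100)"
```

```text
t 2.6 slab mm [-164.6 -157.9  220.3] yawerr 0.006 F slab [ 0.5 -0.8 -0.1] gap 0.052 tilt [ 0.007 -0.001 -1.   ]
shift [-140.6  -20.4  119.3]
```

Request:
carry_out(
  series=[
    {"xyz": [-42,-5,15],"turn": 0},
    {"xyz": [-42,-5,30],"turn": 0},
    {"xyz": [-35,-4,30],"turn": 0},
    {"xyz": [-18,-4,30],"turn": 0},
    {"xyz": [0,0,15],"turn": 0},
  ],
)

```text
t: 3.1
position: [0.4411, -0.0384, 0.1026]
orientation: [[-0.187, -0.982, 0.014], [-0.982, 0.187, -0.013], [0.011, -0.016, -1.0]]
contact_force: [0.4, -1.0, -0.7]
finger_gap: 0.0522
```

```bash
python3 -c "
from h import *
to(-145,-18,7)
save('side','pics/c.png',(220,100,520,320),2.6)"
```

```text
t 3.1 slab mm [-144.1  -11.   102.6] yawerr 0.038 F slab [ 0.6 -0.9 -0.7] gap 0.0522 tilt [ 0.011 -0.016 -1.   ]
shift [ 6.   2.7 95.6]
```

View pics/c.png

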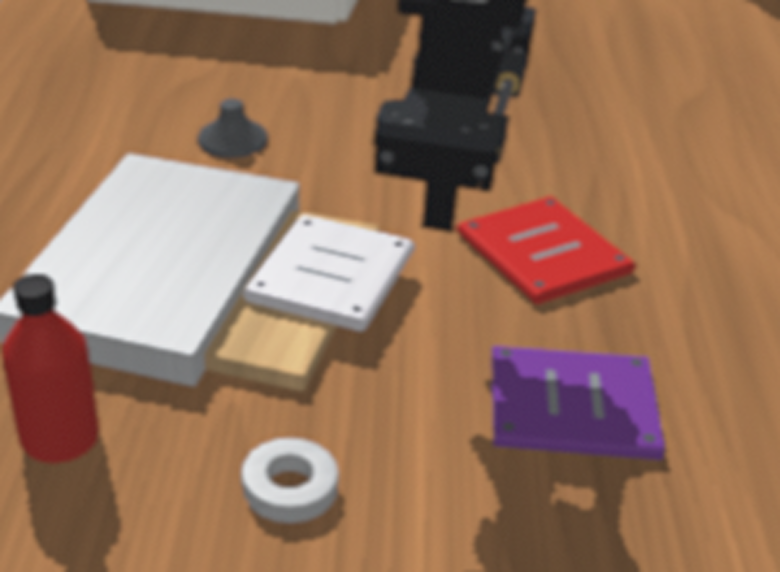

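Side view: the gripper hangs clear of the cover, whose near side is at crop (390,290), and all bystanders are away from it. Next I go down in front of the near side.

Request:
carry_out(
  series=[
    {"xyz": [2,1,19],"turn": 0.02},
    {"xyz": [2,1,19],"turn": 0.018},
    {"xyz": [2,1,19],"turn": 0},
    {"xyz": [0,0,19],"turn": 0},
    {"xyz": [0,0,15],"turn": 0},
  ],
)

```text
t: 3.65
position: [0.4398, -0.0483, 0.0114]
orientation: [[-0.213, -0.977, 0.018], [-0.977, 0.212, -0.017], [0.013, -0.021, -1.0]]
contact_force: [0.7, 0.7, -0.4]
finger_gap: 0.0521
```

```bash
python3 -c "
from h import *
to(-120,-18,6)"
```

```text
t 3.65 slab mm [-143.2  -20.9   11.4] yawerr 0.012 F slab [ 0.6  0.8 -0.4] gap 0.0521 tilt [ 0.013 -0.021 -1.   ]
shift [ -2.7 -23.1   5.9]
```

Request:
carry_out(
  series=[
    {"xyz": [-1,-8,3],"turn": 0.012},
    {"xyz": [-1,-8,2],"turn": 0},
    {"xyz": [0,-5,0],"turn": 0},
    {"xyz": [0,-5,0],"turn": 0},
    {"xyz": [0,-5,0],"turn": 0},
  ],
)

```text
t: 4.15
position: [0.4728, -0.0556, 0.0084]
orientation: [[-0.223, -0.975, 0.016], [-0.975, 0.223, -0.018], [0.014, -0.02, -1.0]]
contact_force: [-9.4, 3.5, 1.6]
finger_gap: 0.0519
```

```bash
python3 -c "
from h import *
to(-109.5,-18,6)"
```

```text
t 4.15 slab mm [-109.3  -20.6    8.4] yawerr 0.001 F slab [-10.    1.3   1.6] gap 0.0519 tilt [ 0.014 -0.02  -1.   ]
shift [-2.6  0.2  2.3]
```

```bash
python3 -c "
from h import *
where()
im=r.camera('top')[:,:,::-1]
o=np.hstack([cv2.resize(im[130:325,290:470],None,fx=2,fy=2,interpolation=2),cv2.resize(r.camera('side')[:,:,::-1][130:325,250:470],None,fx=2,fy=2,interpolation=2)])
cv2.imwrite('pics/d.png',o);where()"
```

```text
t 4.15 slab mm [-109.3  -20.6    8.4] yawerr 0.001 F slab [-10.    1.3   1.6] gap 0.0519 tilt [ 0.014 -0.02  -1.   ]
t 4.25 slab mm [-109.7  -20.5    8.1] yawerr 0.001 F slab [-2.5 -0.5  0.6] gap 0.0522 tilt [ 0.014 -0.019 -1.   ]
```

View pics/d.png

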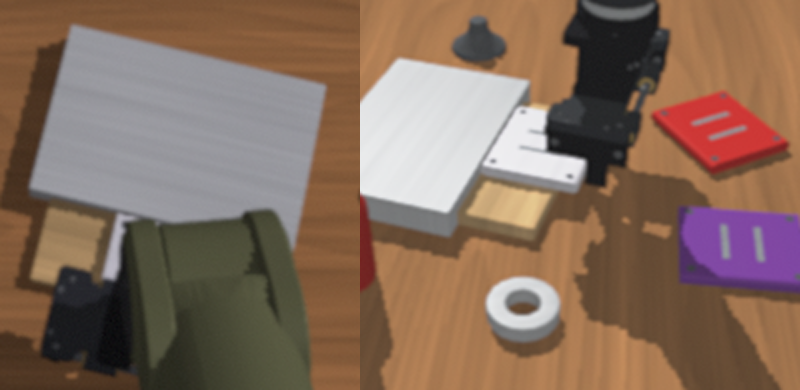

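The cover sits against the slab and square: the far edge meets the front edge at the crop's (500,140). I lower the tips slightly and build up the pressing force.

Request:
carry_out(
  series=[
    {"xyz": [0,0,4],"turn": 0},
    {"xyz": [0,-2,2],"turn": 0},
    {"xyz": [0,-3,0],"turn": 0},
  ],
)

```text
t: 4.55
position: [0.4727, -0.0556, 0.0011]
orientation: [[-0.223, -0.975, 0.006], [-0.975, 0.222, -0.018], [0.016, -0.01, -1.0]]
contact_force: [-10.2, 3.7, 7.7]
finger_gap: 0.052
```

```bash
python3 -c "
from h import *
where()"
```

```text
t 4.55 slab mm [-109.5  -20.7    1.1] yawerr 0.002 F slab [-10.7   1.3   7.7] gap 0.052 tilt [ 0.016 -0.01  -1.   ]
```

Request:
carry_out(
  series=[
    {"xyz": [0,-4,0],"turn": 0},
    {"xyz": [0,-4,0],"turn": 0},
  ],
)

```text
t: 4.75
position: [0.4726, -0.0556, 0.0009]
orientation: [[-0.223, -0.975, -0.012], [-0.975, 0.223, -0.017], [0.019, 0.008, -1.0]]
contact_force: [-15.1, 3.0, 22.3]
finger_gap: 0.0522
```

```bash
python3 -c "
from h import *
where()"
```

```text
t 4.75 slab mm [-109.5  -20.7    0.9] yawerr 0.001 F slab [-15.3  -0.4  22.3] gap 0.0522 tilt [ 0.019  0.008 -1.   ]
```

Request:
carry_out(
  series=[
    {"xyz": [0,-4,-3],"turn": 0},
    {"xyz": [0,-4,-4],"turn": 0},
    {"xyz": [0,-4,-4],"turn": 0},
    {"xyz": [0,-4,-4],"turn": 0},
  ],
)

```text
t: 5.15
position: [0.4719, -0.0556, 0.0092]
orientation: [[-0.222, -0.974, -0.045], [-0.975, 0.223, -0.013], [0.022, 0.041, -0.999]]
contact_force: [-8.6, 1.7, -1.2]
finger_gap: 0.0525
```

```bash
python3 -c "
from h import *
where()
save('side','pics/e.png',(250,120,450,270),3)"
```

```text
t 5.15 slab mm [-110.2  -20.8    9.2] yawerr 0.002 F slab [-8.8 -0.3 -1.2] gap 0.0525 tilt [ 0.022  0.041 -0.999]
```

View pics/e.png

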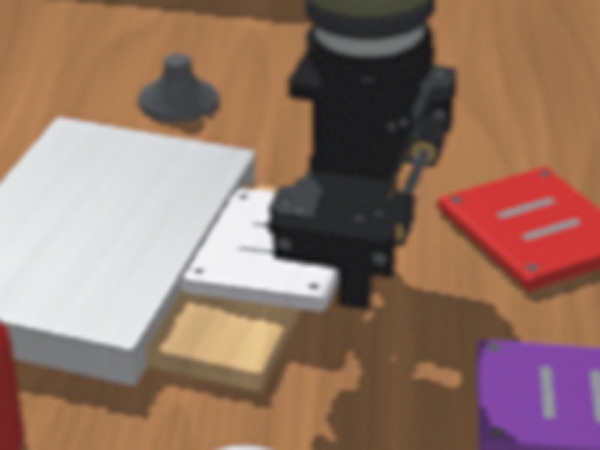

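Side view: the near edge is starting to rise, with the right end at crop (335,300). The tool carries about 1.2 N down, which is half the weight, so it holds by friction. I continue with larger upward steps.

Request:
carry_out(
  series=[
    {"xyz": [0,-3.5,-8],"turn": 0},
    {"xyz": [0,-3.5,-8],"turn": 0},
    {"xyz": [0,-3.5,-8],"turn": 0},
  ],
)

```text
t: 5.5
position: [0.4746, -0.0561, 0.0288]
orientation: [[-0.221, -0.973, -0.063], [-0.975, 0.222, -0.01], [0.024, 0.06, -0.998]]
contact_force: [-3.6, 1.4, 0.2]
finger_gap: 0.0521
```

```bash
python3 -c "
from h import *
where()
save('side','pics/f.png',(250,120,450,270),3)"
```

```text
t 5.5 slab mm [-107.5  -20.7   28.8] yawerr 0.003 F slab [-3.8  0.6  0.2] gap 0.0521 tilt [ 0.024  0.06  -0.998]
```

View pics/f.png

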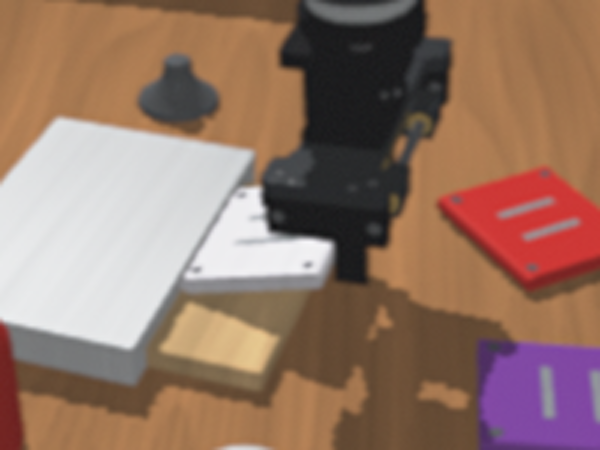

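The near side is rising well, with its edge now at crop (330,255–285), tilted about 0.3 rad. I continue along the arc.

Request:
carry_out(
  series=[
    {"xyz": [0,-6,-9],"turn": 0},
    {"xyz": [0,-7,-9],"turn": 0},
    {"xyz": [0,-7.5,-9],"turn": 0},
  ],
)

```text
t: 5.85
position: [0.4832, -0.0579, 0.0514]
orientation: [[-0.221, -0.971, -0.093], [-0.975, 0.223, -0.007], [0.027, 0.089, -0.996]]
contact_force: [-9.8, 2.3, 4.2]
finger_gap: 0.0522
```

```bash
python3 -c "
from h import *
where()
save('side','pics/g.png',(250,120,450,270),3)"
```

```text
t 5.85 slab mm [-98.7 -20.5  51.4] yawerr 0.003 F slab [-10.    0.    4.2] gap 0.0522 tilt [ 0.027  0.089 -0.996]
```

View pics/g.png

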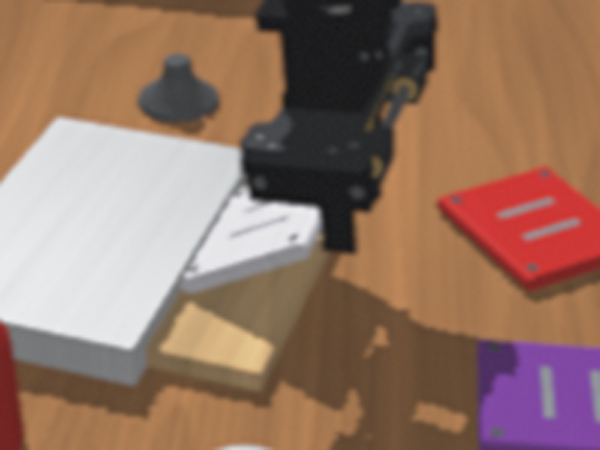

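The cover is at about 0.57 rad, with its far side still down at the slab.

Request:
carry_out(
  series=[
    {"xyz": [0,-9,-9],"turn": 0},
    {"xyz": [0,-9.5,-9],"turn": 0},
    {"xyz": [0,-10,-8],"turn": 0},
  ],
)

```text
t: 6.2
position: [0.5002, -0.0621, 0.0736]
orientation: [[-0.22, -0.968, -0.124], [-0.975, 0.222, -0.006], [0.033, 0.12, -0.992]]
contact_force: [-12.6, 2.1, 9.8]
finger_gap: 0.0523
```

```bash
python3 -c "
from h import *
where()"
```

```text
t 6.2 slab mm [-81.2 -20.9  73.6] yawerr 0.004 F slab [-12.8  -0.7   9.8] gap 0.0523 tilt [ 0.033  0.12  -0.992]
```

Request:
carry_out(
  series=[
    {"xyz": [0,-10,-8],"turn": 0},
    {"xyz": [0,-10,-7],"turn": 0},
    {"xyz": [0,-10.5,-7],"turn": 0},
  ],
)

```text
t: 6.5
position: [0.5311, -0.0687, 0.0925]
orientation: [[-0.219, -0.967, -0.129], [-0.975, 0.222, -0.007], [0.035, 0.124, -0.992]]
contact_force: [-0.2, -0.3, -0.2]
finger_gap: 0.0523
```

```bash
python3 -c "
from h import *
where()
save('side','pics/i.png',(250,80,450,270),3)"
```

```text
t 6.5 slab mm [-49.6 -20.4  92.5] yawerr 0.005 F slab [-0.1 -0.3 -0.2] gap 0.0523 tilt [ 0.035  0.124 -0.992]
```

View pics/i.png

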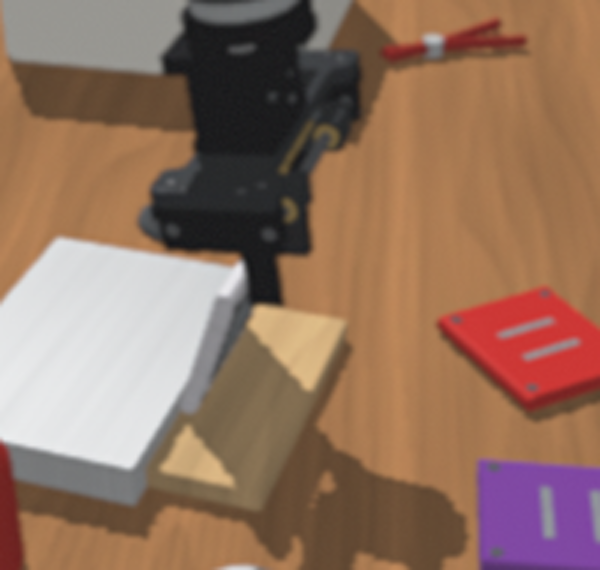

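```bash
python3 - <<'E'
from h import *
def W(x,y,z): return np.r_[O+SX*x/1000+SY*y/1000,z/1000]
for th in (1.2,1.4,1.57,1.75):
    for y in (35,-75):
        far=(-6,21); near=(-6-88*np.cos(th),21+88*np.sin(th))
        print(th,y,[((proj('side',W(x,y,z))-[250,80])*3).round().tolist()[0] for x,z in(far,near)])
print('tip',((proj('side',[W(-49.6,-20+s,92.5) for s in(-40,40)])-[250,80])*3).round())
for n in ('cover_far','cover_near','cover_left'): print(n,[(((np.array(x['uv'])-[250,80])*3).round(),x['score']) for x in r.mark_of('side',n)[:3]])
E
```

```text
1.2 35 [[190.0, 400.0], [235.0, 303.0]]
1.2 -75 [[243.0, 312.0], [288.0, 218.0]]
1.4 35 [[190.0, 400.0], [209.0, 291.0]]
1.4 -75 [[243.0, 312.0], [264.0, 208.0]]
1.57 35 [[190.0, 400.0], [186.0, 286.0]]
1.57 -75 [[243.0, 312.0], [243.0, 203.0]]
1.75 35 [[190.0, 400.0], [163.0, 283.0]]
1.75 -75 [[243.0, 312.0], [221.0, 201.0]]
tip [[298. 245.]
 [261. 308.]]
cover_far [(array([583., 574.]), 0.85), (array([478., 364.]), 0.67), (array([220., 370.]), 0.62)]
cover_near [(array([247., 260.]), 0.9), (array([601., 328.]), 0.8)]
cover_left [(array([590., 384.]), 0.77), (array([659., 530.]), 0.77), (array([199., 354.]), 0.68)]
```

The cover is close to upright at about 1.3 rad. Its near-left corner is at crop (218,295), gasket facing the robot, far side at the slab's foot. I push on gently over the top.

Request:
carry_out(
  series=[
    {"xyz": [0,-8,-3],"turn": 0},
    {"xyz": [0,-8,-3],"turn": 0},
    {"xyz": [0,-8,-2],"turn": 0},
  ],
)

```text
t: 7.0
position: [0.5544, -0.0738, 0.0964]
orientation: [[-0.218, -0.967, -0.131], [-0.975, 0.221, -0.007], [0.036, 0.126, -0.991]]
contact_force: [0.2, -0.4, -0.3]
finger_gap: 0.0521
```

```bash
python3 -c "
from h import *
where()
save('side','pics/j.png',(250,80,450,270),3)
where()"
```

```text
t 7.0 slab mm [-25.7 -20.1  96.4] yawerr 0.006 F slab [ 0.3 -0.3 -0.3] gap 0.0521 tilt [ 0.036  0.126 -0.991]
t 7.05 slab mm [-24.1 -20.1  96.6] yawerr 0.005 F slab [1.9 0.3 0.5] gap 0.0526 tilt [ 0.035  0.124 -0.992]
```

View pics/j.png

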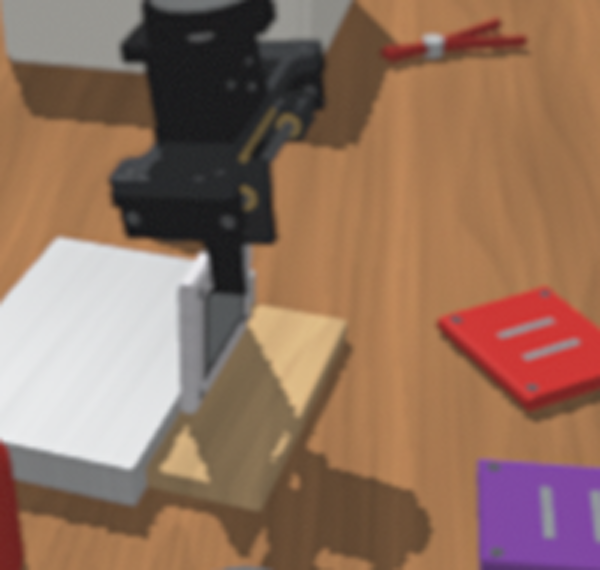

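The cover now stands upright against the slab: its end runs (190,405)→(192,280) and the dark gasket faces the robot. I push over.

Request:
carry_out(
  series=[
    {"xyz": [0,-8,-1],"turn": 0},
    {"xyz": [0,-8,0],"turn": 0},
    {"xyz": [0,-9,1],"turn": 0},
    {"xyz": [0,-9,1],"turn": 0},
  ],
)

```text
t: 7.45
position: [0.5918, -0.0824, 0.091]
orientation: [[-0.219, -0.967, -0.128], [-0.975, 0.222, -0.007], [0.035, 0.123, -0.992]]
contact_force: [-0.6, -0.1, -0.3]
finger_gap: 0.0523
```

```bash
python3 -c "
from h import *
where()
save('side','pics/k.png',(250,80,450,270),3)
where()"
```

```text
t 7.45 slab mm [ 12.6 -20.1  91. ] yawerr 0.005 F slab [-0.5 -0.2 -0.3] gap 0.0523 tilt [ 0.035  0.123 -0.992]
t 7.5 slab mm [ 13.8 -20.3  90.5] yawerr 0.005 F slab [ 0.8 -0.4 -0.4] gap 0.0523 tilt [ 0.035  0.122 -0.992]
```

View pics/k.png

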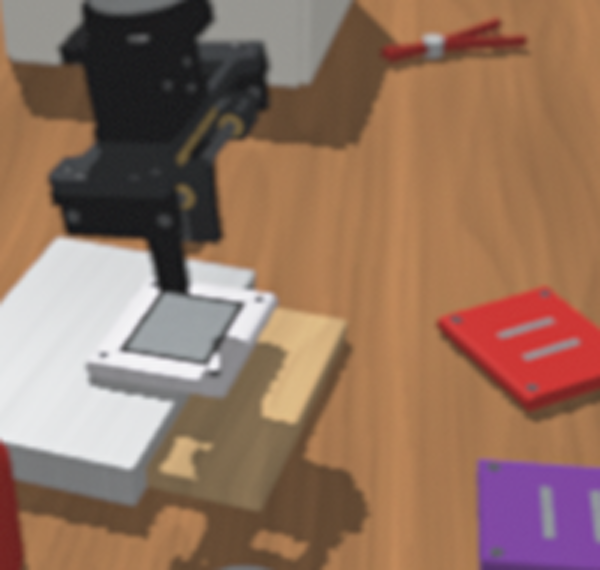

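It has flipped: the gasket face is up, with its centre at crop (185,328). I retract upward and back, then check.

Request:
carry_out(
  series=[
    {"xyz": [0,5,-30],"turn": 0},
    {"xyz": [0,20,-35],"turn": 0},
    {"xyz": [0,40,-20],"turn": 0},
    {"xyz": [0,40,0],"turn": 0},
    {"xyz": [0,40,0],"turn": 0},
  ],
)

```text
t: 8.0
position: [0.464, -0.0499, 0.1927]
orientation: [[-0.221, -0.967, -0.131], [-0.975, 0.223, -0.001], [0.03, 0.127, -0.991]]
contact_force: [0.2, -0.2, 0.6]
finger_gap: 0.0519
```

Request:
carry_out(
  series=[
    {"xyz": [40,0,0],"turn": 0},
    {"xyz": [45,0,0],"turn": 0},
    {"xyz": [45,0,0],"turn": 0},
    {"xyz": [45,0,0],"turn": 0},
    {"xyz": [30,0,0],"turn": 0},
  ],
)

```text
t: 8.5
position: [0.4168, -0.2489, 0.2025]
orientation: [[-0.205, -0.97, -0.127], [-0.978, 0.208, -0.007], [0.034, 0.123, -0.992]]
contact_force: [0.4, 0.5, 0.8]
finger_gap: 0.0526
```

```bash
python3 -c "
from h import *
where()
a=r.camera('top')[:,:,::-1][130:325,290:470];b=r.camera('side')[:,:,::-1][130:325,250:470]
cv2.imwrite('pics/l.png',np.hstack([cv2.resize(x,None,fx=2,fy=2,interpolation=2) for x in(a,b)]))
for n in ('top','side'):
  for k in('cover_centre','cover','cover_near','cover_far'):
    for x in r.mark_of(n,k)[:3]:
        p=atz(n,[x['uv']],.036 if k!='cover' else .042)[0][:2]-O; print(n,k,(1000*np.array([p@SX,p@SY])).round(1),x['score'])
for k,z in(('wheel',0),('bearing',.016)):
    for x in r.cut_out('top',k)[:1]: print(k,x['uv'],atz('top',[x['uv']],z).round(3))
print([x['uv'] for x in r.cut_out('side','oiler')])
"
```

```text
t 8.5 slab mm [-120.7 -221.6  202.5] yawerr 0.019 F slab [0.3 0.5 0.8] gap 0.0526 tilt [ 0.034  0.123 -0.992]
top cover_centre [-207.4 -112.9] 0.66
top cover_centre [-258.7   52.2] 0.64
top cover_centre [ 13.8 -17.6] 0.58
top cover [-253.1   57. ] 0.83
top cover [ 16.3 -24.4] 0.68
top cover [-215.2 -108.4] 0.63
top cover_near [-244.8    3. ] 0.94
top cover_near [-245.4 -154.4] 0.65
top cover_far [-36.2 -22. ] 0.94
top cover_far [-170.   -82.3] 0.92
top cover_far [-267.5  101.5] 0.68
side cover_centre [-259.3   89.7] 0.98
side cover_centre [-208.2  -78. ] 0.72
side cover_centre [15.1 -0.9] 0.61
side cover [-259.8  102.6] 0.92
side cover [ 15.2 -25.8] 0.86
side cover [-216.6  -66.4] 0.82
side cover_near [65.5  3.8] 0.78
side cover_near [-248.8   43.7] 0.69
side cover_near [-246.7 -117.6] 0.63
side cover_far [-34.9 -22.7] 0.87
side cover_far [-270.5  134.1] 0.67
side cover_far [-182.3  -43.6] 0.6
wheel [494.5, 220.1] [[ 0.632 -0.296  0.   ]]
bearing [246.5, 261.7] [[0.544 0.159 0.016]]
[[237.5, 244.2]]
```

View pics/l.png

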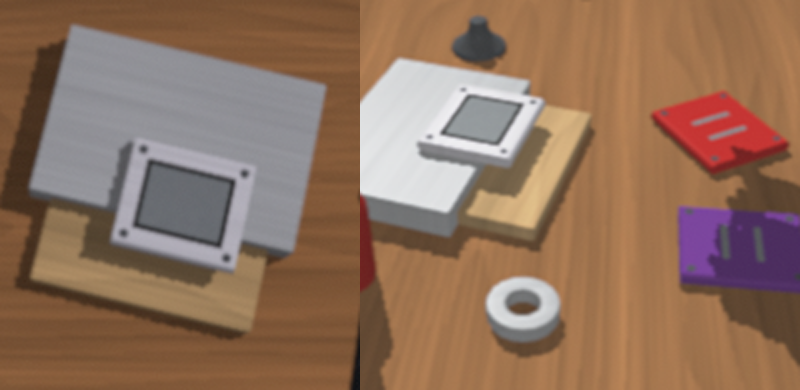

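The cover lies flat with its gasket up, but its centre is only about 15 mm in from the front edge (the limit is 8 mm). There is time, so I'll nudge it further in for a safer margin.

```bash
python3 -c "
from h import *
to(-85,-22,80)"
```

```text
t 9.15 slab mm [-120.1 -217.5  202.2] yawerr 0.023 F slab [-0.6  0.1 -0.5] gap 0.0522 tilt [ 0.032  0.123 -0.992]
shift [-198.4  -53.6  110.2]
```

Request:
carry_out(
  series=[
    {"xyz": [-40,-8,0],"turn": 0.02},
    {"xyz": [-40,-8,10],"turn": 0},
    {"xyz": [-40,-8,20],"turn": 0},
    {"xyz": [-40,-8,20],"turn": 0},
    {"xyz": [-30,-5,20],"turn": 0},
  ],
)

```text
t: 9.65
position: [0.4912, -0.0698, 0.1229]
orientation: [[-0.234, -0.965, -0.118], [-0.971, 0.237, -0.011], [0.039, 0.112, -0.993]]
contact_force: [0.5, -0.5, -0.0]
finger_gap: 0.0524
```

```bash
python3 -c "
from h import *
to(-70,-22,26)"
```

```text
t 9.65 slab mm [-88.3 -30.3 122.9] yawerr -0.011 F slab [ 0.6 -0.4 -0. ] gap 0.0524 tilt [ 0.039  0.112 -0.993]
shift [-12.3 -28.9  93.8]
```

Request:
carry_out(
  series=[
    {"xyz": [-3,-5,20],"turn": -0.011},
    {"xyz": [-3,-5,20],"turn": 0},
    {"xyz": [-3,-5,20],"turn": 0},
    {"xyz": [-2,-4,16],"turn": 0},
    {"xyz": [0,0,7],"turn": 0},
  ],
)

```text
t: 10.15
position: [0.5033, -0.0551, 0.0333]
orientation: [[-0.211, -0.97, -0.119], [-0.977, 0.213, -0.009], [0.034, 0.114, -0.993]]
contact_force: [0.1, -0.6, 0.3]
finger_gap: 0.0525
```

```bash
python3 -c "
from h import *
to(-23,-22,27)"
```

```text
t 10.15 slab mm [-79.8 -13.3  33.3] yawerr 0.014 F slab [ 0.3 -0.5  0.3] gap 0.0525 tilt [ 0.034  0.114 -0.993]
shift [  9.2 -57.    0.2]
```

Request:
carry_out(
  series=[
    {"xyz": [4,-8,2],"turn": 0.014},
    {"xyz": [4,-8,1],"turn": 0},
    {"xyz": [0,-7,0],"turn": 0},
    {"xyz": [0,-6,-0.5],"turn": 0},
    {"xyz": [0,-6,-0.5],"turn": 0},
  ],
)

```text
t: 10.65
position: [0.538, -0.0735, 0.0288]
orientation: [[-0.227, -0.967, -0.117], [-0.973, 0.23, -0.01], [0.037, 0.112, -0.993]]
contact_force: [-2.0, 0.7, -0.2]
finger_gap: 0.0525
```

```bash
python3 -c "
from h import *
to(-23,-22,27)"
```

```text
t 10.65 slab mm [-41.8 -23.4  28.8] yawerr -0.003 F slab [-2.1  0.3 -0.2] gap 0.0525 tilt [ 0.037  0.112 -0.993]
shift [ -1.5 -18.9  -0.4]
```

Contact and sliding at about 2 N. I continue, then retract.

Request:
carry_out(
  series=[
    {"xyz": [0,-6,-0.5],"turn": 0},
    {"xyz": [0,-6,-0.5],"turn": 0},
    {"xyz": [0,-6,-0.5],"turn": 0},
    {"xyz": [0,-3,-0.5],"turn": 0},
  ],
)

```text
t: 11.05
position: [0.5599, -0.0784, 0.0288]
orientation: [[-0.227, -0.967, -0.119], [-0.973, 0.23, -0.01], [0.037, 0.114, -0.993]]
contact_force: [-0.4, -0.8, 0.1]
finger_gap: 0.0521
```

Request:
carry_out(
  series=[
    {"xyz": [0,15,0],"turn": 0},
    {"xyz": [0,20,-20],"turn": 0},
    {"xyz": [0,20,-45],"turn": 0},
    {"xyz": [0,20,-45],"turn": 0},
    {"xyz": [20,10,-30],"turn": 0},
  ],
)

```text
t: 11.55
position: [0.4886, -0.0739, 0.178]
orientation: [[-0.222, -0.967, -0.123], [-0.975, 0.224, -0.005], [0.033, 0.119, -0.992]]
contact_force: [0.7, -0.7, -0.3]
finger_gap: 0.052
```

Request:
carry_out(
  series=[
    {"xyz": [45,0,0],"turn": 0},
    {"xyz": [45,0,0],"turn": 0},
    {"xyz": [45,0,0],"turn": 0},
    {"xyz": [30,0,0],"turn": 0},
    {"xyz": [0,0,0],"turn": 0},
  ],
)

```text
t: 12.05
position: [0.4565, -0.2433, 0.1936]
orientation: [[-0.22, -0.97, -0.103], [-0.975, 0.223, -0.018], [0.04, 0.097, -0.994]]
contact_force: [0.5, 0.1, 0.3]
finger_gap: 0.0525
```

```bash
python3 -c "
from h import *
where()
a=r.camera('top')[:,:,::-1][130:325,290:470];b=r.camera('side')[:,:,::-1][130:325,250:470]
cv2.imwrite('pics/m.png',np.hstack([cv2.resize(x,None,fx=2,fy=2,interpolation=2) for x in(a,b)]))
for n in ('top','side'):
  for k in('cover','cover_far'):
    for x in r.mark_of(n,k)[:3]:
        p=atz(n,[x['uv']],.036 if k!='cover' else .042)[0][:2]-O; print(n,k,(1000*np.array([p@SX,p@SY])).round(1),x['score'])
for k,z in(('wheel',0),('bearing',.016)):
    for x in r.cut_out('top',k)[:1]: print(k,x['uv'],atz('top',[x['uv']],z).round(3))
print([x['uv'] for x in r.cut_out('side','oiler')])
"
```

```text
t 12.05 slab mm [ -83.2 -207.2  193.6] yawerr 0.004 F slab [0.4 0.2 0.3] gap 0.0525 tilt [ 0.04   0.097 -0.994]
top cover [ 42.1 -24.2] 0.96
top cover [-213.3 -115.6] 0.87
top cover [-253.5   58.6] 0.8
top cover_far [-176.1  -82.2] 0.79
top cover_far [ 43.8 -20.4] 0.67
top cover_far [-268.6  102. ] 0.66
side cover [-257.7  105.4] 0.98
side cover [-212.2  -66.8] 0.77
side cover [ 36.8 -22.3] 0.67
side cover_far [-177.   -36.9] 0.92
side cover_far [-8.6 -1.2] 0.6
wheel [495.0, 220.6] [[ 0.631 -0.297  0.   ]]
bearing [252.4, 273.5] [[0.523 0.148 0.016]]
[[237.5, 245.0]]
```

View pics/m.png

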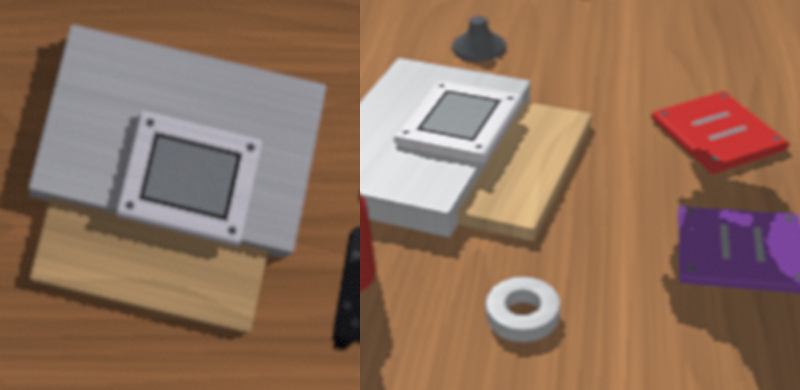

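The cover is flat with its gasket up and its centre about 40 mm in. The bearing sits at the same pixels, crop (522,307), as in the earlier pictures. I hand in.

```bash
python3 -c "
from h import *
r.job_done()"
```

```text
the job is handed in; nothing more can be done
```

The aluminium cover now lies flat on the slab, gasket side up, and I handed the job in at about t = 12.5 s; no verdict was reported.

- **What I did:** I pushed the cover square and tight against the slab's front edge with the two open fingertips. I then raised its near side by friction, with about 10 N of pressing, through upright until it fell over onto the slab. It first landed with its centre only about 15 mm in from the front edge, so I pushed it further in.
- **Cover, last check:** in slab coordinates its centre is at x ≈ 37–42 mm (side and top cameras) and y ≈ -23 mm. It overhangs the front edge by roughly 10 mm. The robot is clear, with about 0 N on the tool.
- **Bystanders:** the oil bottle and wheel were found within about 2 px of where they started. The network's last bearing position was about 24 mm from its first. I put that down to a poor outline, because the side pictures show the ring at the same pixels from just after the first push to the end, and the robot never came near it.
- **Other disagreement:** two of the network's last reports of the cover's far side were clearly wrong. I went by the pictures and the cover's centre instead.

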